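# Feed the ring rack through the curing cabinet's gate

## Robot

A 6-joint arm with a two-finger parallel gripper is mounted at the origin on the work surface. World frame = base frame: x ahead of the robot, y to its left, z up, the work surface at z = 0. Lengths are in m, angles in rad, forces in N, time in s.
With the tool pointing down it reaches from about 0.25 to 0.725 m from the base axis. Payload 9.7 kg.
Tool frame: the origin (TCP) lies midway between the tips of the shut fingers; the grasp point (between the pads) lies 19 mm behind it; x points along the fingers, y is the direction in which the jaws open and shut, and the axes are right-handed (so a half turn about x gives the same grasp; the last joint's range is limited). The gripper opens to 85 mm and grips with 20 to 120 N. Pads are 22 mm wide; open, the fingers measure 114 mm over their backs; the gripper's body (76 mm by 85 mm) begins 54 mm behind the grasp point. The pads swing forward as they close: fully open they stand 13 mm farther back than shut.
Start: joints at [1.106, 0.087, 0.176, 1.66, 0, 1.571], TCP at [0.247, 0.492, 0.231] pointing down, gripper open.
Joint ranges: [-3.13, 3.13], [-0.85, 1.81], [-1.15, 1.24], [-2.2, 2.28], [-1.44, 1.52], [-3.14, 3.14]. Speed limits (rad/s): [2.22, 2.22, 2.57, 3.14, 3.14, 3.14].

## Interface

Orientations are given as a unit quaternion [w, x, y, z].
In Python, from rig import get_obs, capture, camera_info, workorder gives the robot as it stands.
- The arm moves only by the tool carry_out, never from a script. Its argument "increments" is a list of rows, each a list of 7 numbers: the shift along the tool's x, y, z normalised to -1 to 1, where 1 is 20 mm, then the turn, a rotation vector about the tool's x, y, z normalised to -1 to 1, where 1 is 6 degrees, then the closure, from 0 (fully open) to 1 (shut). In form: [[dx, dy, dz, ax, ay, az, fingers], ...]. A call has exactly 5 rows; each row shifts and turns the commanded pose from where the row before left it, along the tool's axes as they then stand; what a row does not reach is not made up. A row lasts 1/12 s, in which the tool goes at most 41.7 mm and 7.16 degrees, less where a joint would pass 70% of its speed; a pose out of reach is approached as far as the arm can. A call with a number of a shift or a turn outside -1 to 1 is refused whole. A call with a gripper value outside its range is refused whole. The fingers move at their own pace and stop on an object; "newtons" is the grip in N (left out, the last holds). Time passes only in rows, so rows that do not move let the fingers close, or fill a call up. It gives the time, the measured TCP pose, the force and the opening at its end, in the units of the state.
- get_obs(): the state, without advancing time (a new reading comes with each control period).
- capture(name): name is "scene" or "top" or "wrist"; returns the picture (480x640x3 uint8, red, green, blue); there is no depth.
- camera_info(name): a dict with "intrinsics" (3x3 intrinsics, pixels), "origin" and "orientation" of the camera in the world; the wrist camera has in their place "T_tool_cam" (4x4, takes a point from camera to tool coordinates, whose origin is the TCP and whose axes are the tool frame's). Camera axes: x right, y up, looking along -z (the intrinsics and any distortion apply to the point x, -y, -z); pixel columns grow to the right and rows downward; lengths in m; the calibration is good to about 2 mm. The wrist camera is an equidistant fisheye: a pixel r from the principal point sees the ray r / f radians off the axis. A picture is of the moment at which its call begins: read the wrist's pose just before it. camera_info takes no time and is no camera call.
- workorder.sign_off(): hands the job in, once; it reports no verdict.
The state is a dict: "time": time; "joint_pos": joint angles; "qvel": joint speeds; "joint_efforts": joint torques, N m; "ee_pos": TCP position; "tcp_rot": TCP orientation; "force": force on the tool from outside, world axes, zero at the start; "moment": the same for the moment, N m; "finger_gap": finger opening in m.
Only numpy, scipy, OpenCV 4.12 (cv2) and the standard library are available. Lean on these libraries where they do the work, as an engineer would, in place of code of your own. Each camera call takes 0.05 s, during which the arm holds its last target.

## Task

Load the ring rack into the light-curing cabinet: with one fingertip press down the long thumb strip beside the chute and hold it, so that the gate stays open, while the other finger pushes the rack by its upright end tab along the chute until the whole plate that carries the rings is past the gate. Then let go, so that the gate drops shut behind the plate and only the rack's flat handle and tab stay outside. Do not lift or tip the rack, do not let the gate touch it, and leave the things standing round the chute alone.

Things in the scene. Friction and masses are not known exactly. Their poses are not given: they have to be found in the camera images.
- feeder: Fixed bench unit: white cabinet with an open-topped chute leading into its front port. Sizes in mm. Origin: on the bench, under the chute's centre line in the gate's plane. +y: travel into the cabinet; +x: to the thumb strip's side; z up. Chute floor 25 above the bench, from y = -245 to an end stop at y = 108. Chute rails: inner faces at x = -38 and 38, tops at z = 37.
- port (a point): Centre of the port's lower edge in the cabinet's front (feeder x = 0, y = 8, z = 25 mm). The port is 88 wide and 65 high; the cabinet's front reaches from feeder x = -125 to 155 and is 204 high.
- gate (a joint): Gate angle in rad: 0 shut, 0.95 end stop; opening lifts the leaf and lowers the thumb strip. Weight and a spring shut it and it drops shut when let go; 4 to 8 N straight down on the strip's middle line, anywhere along it, hold it open. From 0.6 rad on the leaf clears the rack with room to spare.
- gate_hinge (a point): Point on the gate's hinge axis, in the plane of the leaf: feeder x = 66, y = 0, z = 79 mm. The axis is a 10 mm shaft running back along the chute (feeder -y) to y = -238, in two bearing posts 14 wide at y = -20 and -228 whose tops are 88 above the bench.
- gate_leaf: Gate leaf: steel plate 74 wide, 46 high, 3 thick, across the chute at feeder y = 0. Origin: middle of its lower edge, at feeder x = -3 and 16 mm above the chute floor when shut (the rack's flat handle fits under it). x across the chute, z up when shut. Open to 0.75 rad, its far end stands about 160 above the bench.
- thumb_strip: Gate's thumb strip, outward of the hinge shaft: aluminium, 40 wide, 225 long (feeder y = -235 to -10), outer edge rolled to an 8 mm bead. Origin: centre of its top face, 27 mm from the hinge axis. y along the chute, x outward across it. Shut: slopes up outward 0.21 rad, spans feeder x = 73 to 116, origin at z = 85. At 0.75 rad: slopes down 0.54 rad, z = 63 at x = 93.
- rack: Loose ring rack, about 0.35 kg: plate 70 x 70 x 6 mm with six cones with rings (34 high), a flat handle (30 wide, 4 thick) running back and an upright tab at its end, 60 wide (x), 68 high, 4 thick. Origin: centre of the plate's underside; axes as the feeder's. Plate y = -35 to 35; tab's rear face, to push on, y = -110. 3 mm side play in the chute. At the end stop its origin is at feeder y = 73.
- jar: Bystander: brown glass jar with brass lid, 48 in diameter, 60 high. Origin: centre of its underside.
- mandrel_stand: Bystander: dark steel ring cone on a round foot 56 in diameter, 87 high. Origin: centre of its underside.
- ring_clamp: Bystander: wooden ring clamp lying flat, 26 x 110 x 18. Origin: centre of its underside.
- bench_block: Bystander: steel bench block on a rubber base, 64 x 64 x 18. Origin: centre of its underside.
Mind the look-alikes: they are no part of the job. Of the things that look like the rack, the middle-sized one is meant.

How it is judged:
By the outcome, as a careful person would: the job done as asked, in the order asked, and still so for the second after the job is handed in, with the robot touching nothing.
It also fails if it takes over 43 s, if anything falls off the work surface, if the arm or the gripper's body presses on something with over 40 N, if the wrist force passes 120 N, or if a joint passes its speed limit or range.

## Working session

There is one attempt and no reset: what is moved stays moved. The work goes in short steps, Python scripts to look and compute and a tool call to move; the robot and the scene stay as the last step left them, time stands still between calls to the robot, and variables do not carry over. Pictures are saved under pics/ and viewed, and the job is handed in when it is done.

Besides the shell and the picture viewer there is one more tool, called after ">>>" as a command line: name --pt "numbers of a row" for each row, then --argument value for the rest. carry_out: Moves the arm, as the interface text tells. Scaled input: -1 to 1 covers 20 mm each way for a shift and 6 degrees each way for a turn. Its arguments: {"type":"object","properties":{"increments":{"type":"array","items":{"type":"array","items":{"type":"number","minimum":-1,"maximum":1}}},"newtons":{"type":"number"}},"required":["increments"]}

```bash
mkdir -p pics; ls; python3 - <<'E'
from rig import get_obs, capture, camera_info
import cv2
print(get_obs())
for n in ("scene","top","wrist"):
    im=capture(n); cv2.imwrite(f"pics/{n}0.png",im[:,:,::-1]); print(n,camera_info(n))
E
```

```text
pics
{'time': 0.0, 'joint_pos': array([1.10600590e+00, 8.74866359e-02, 1.75122589e-01, 1.65981921e+00,
       1.66462316e-05, 1.57085568e+00]), 'qvel': array([ 0.0011032 , -0.00038328, -0.00057705,  0.00014266, -0.00198146,
       -0.00080061]), 'joint_efforts': array([ 5.97787239e-04, -5.20389354e+01,  4.64800036e+01,  1.60899136e-02,
        2.02018178e-06,  2.72851889e-05]), 'ee_pos': array([0.24641783, 0.49144141, 0.23056256]), 'tcp_rot': array([ 0.68797437,  0.16239762,  0.68821166, -0.16334926]), 'force': array([0.10901998, 0.03861065, 0.39339504]), 'moment': array([ 0.01173892,  0.00635784, -0.05577269]), 'finger_gap': 0.08527701084438627}
scene {'intrinsics': array([[613.71585097,   0.        , 320.47073343],
       [  0.        , 613.71585097, 236.84025709],
       [  0.        ,   0.        ,   1.        ]]), 'origin': array([1.18309383, 0.22942302, 0.80354214]), 'orientation': array([0.48949185, 0.19369687, 0.32398148, 0.78607586])}
top {'intrinsics': array([[477.77463347,   0.        , 323.13766026],
       [  0.        , 477.77463347, 243.38039599],
       [  0.        ,   0.        ,   1.        ]]), 'origin': array([ 0.49378394, -0.06193304,  0.92127638]), 'orientation': array([ 0.71264055,  0.02430851, -0.03631587, -0.70016691])}
wrist {'intrinsics': array([[371.64829954,   0.        , 324.14149263],
       [  0.        , 371.64829954, 234.61049455],
       [  0.        ,   0.        ,   1.        ]]), 'T_tool_cam': array([[ 5.44555118e-04,  3.07390701e-01, -9.51583239e-01,
        -1.42113916e-01],
       [ 9.99999665e-01, -7.49505940e-04,  3.30148499e-04,
        -8.36380880e-05],
       [-6.11732711e-04, -9.51583099e-01, -3.07391007e-01,
        -7.92496065e-02],
       [ 0.00000000e+00,  0.00000000e+00,  0.00000000e+00,
         1.00000000e+00]])}
```

View pics/scene0.png

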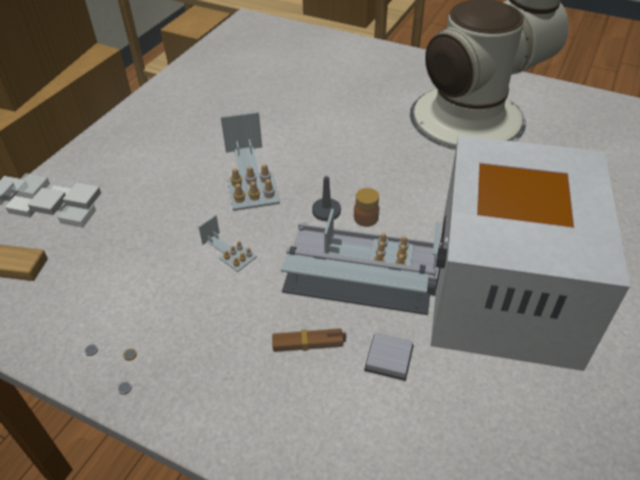

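View pics/top0.png

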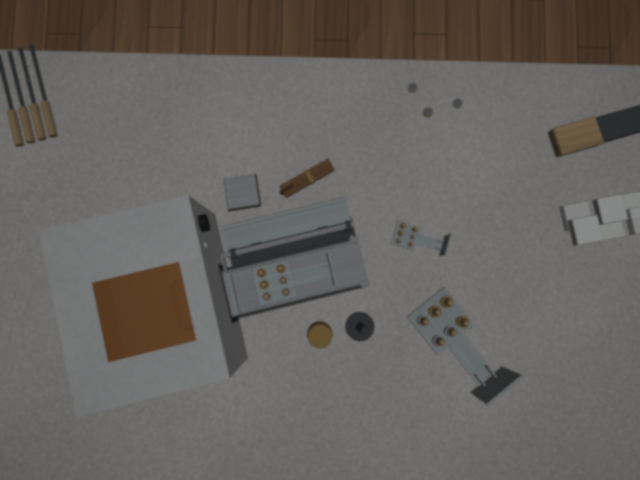

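View pics/wrist0.png

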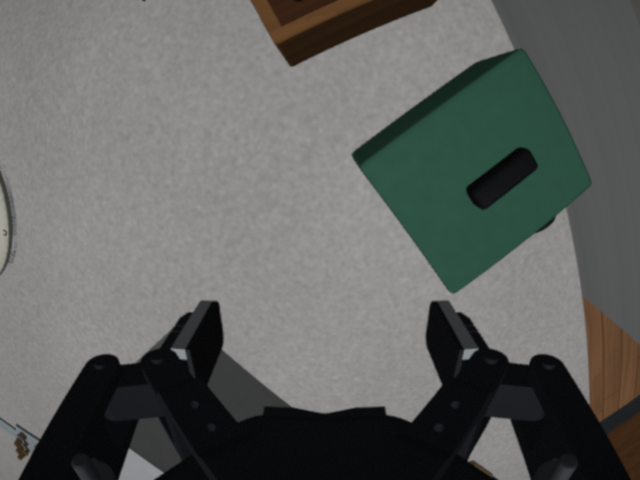

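The three rack-like things are the one in the chute at scene (390,248) / top (275,280), the large one on the bench at scene (250,185), and the small one at scene (238,255). The one in the chute is middle-sized, so that is my choice. I'll check it in close crops next.

```bash
python3 - <<'E'
import cv2
t=cv2.imread("pics/top0.png"); s=cv2.imread("pics/scene0.png")
c=cv2.resize(t[185:335,200:400],None,fx=4,fy=4,interpolation=cv2.INTER_CUBIC); cv2.imwrite("pics/topc.png",cv2.convertScaleAbs(c,alpha=1.6,beta=10))
c=cv2.resize(s[190:330,270:470],None,fx=4,fy=4,interpolation=cv2.INTER_CUBIC); cv2.imwrite("pics/scenec.png",cv2.convertScaleAbs(c,alpha=1.3))
E
```

```text
(no output)
```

View pics/topc.png

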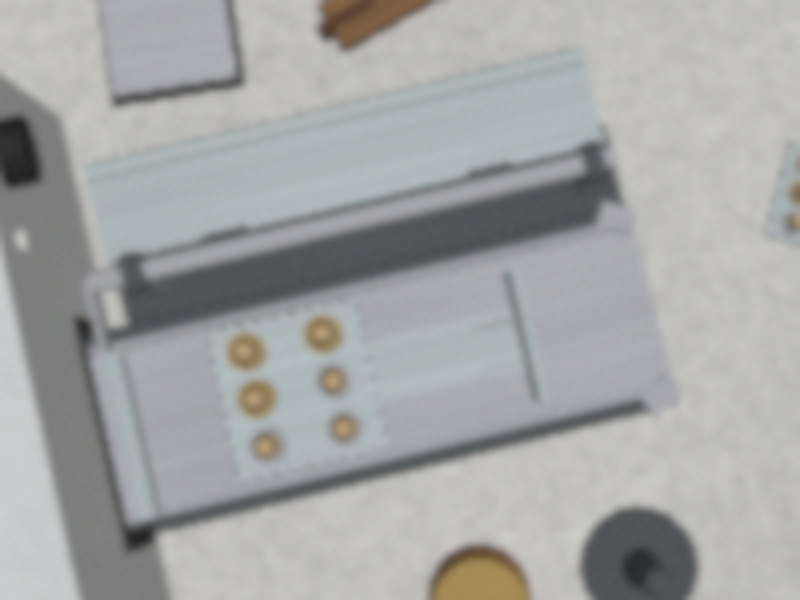

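View pics/scenec.png

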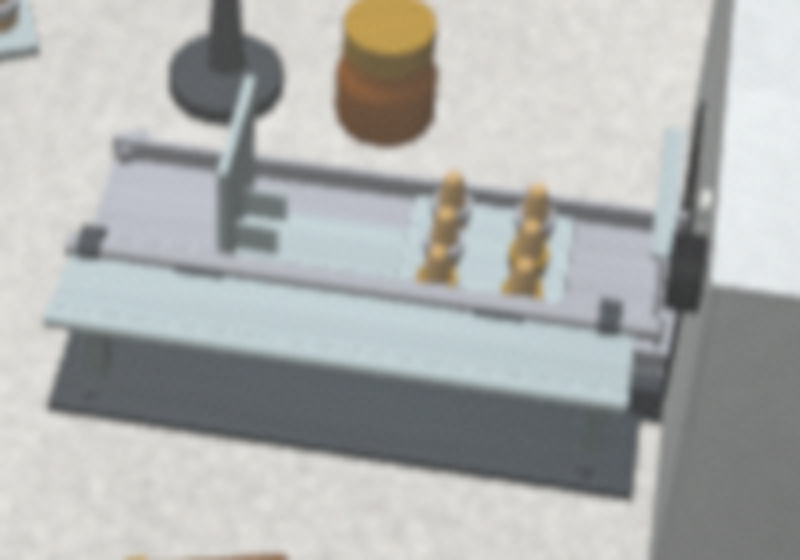

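The crops show the rack in the chute, with its plate at top-crop (300,390), its tab line from (508,270) to (538,400), and its six cones facing the cabinet. The strip runs from (88,165) to (582,50). Next I fit the feeder pose and the rack's position along the chute from both cameras.

```bash
cat > h.py <<'E'
import numpy as np, cv2
from scipy.spatial.transform import Rotation as R
from scipy.optimize import least_squares
from rig import get_obs, capture, camera_info
def rot(q): return R.from_quat([q[1],q[2],q[3],q[0]]).as_matrix()
INFO={n:camera_info(n) for n in("top","scene")}
def proj(n,P):
    i=INFO[n]; p=(np.atleast_2d(P)-i["origin"])@rot(i["orientation"])
    K=i["intrinsics"]; return np.c_[K[0,2]+K[0,0]*p[:,0]/-p[:,2], K[1,2]+K[1,1]*-p[:,1]/-p[:,2]]
def f2w(p,P):
    c,s=np.cos(p[2]),np.sin(p[2]); P=np.atleast_2d(P).astype(float)/1000
    return np.c_[p[0]+c*P[:,0]-s*P[:,1], p[1]+s*P[:,0]+c*P[:,1], P[:,2]]
E
cat > fit.py <<'E'
from h import *
T=lambda u,v:(200+u/4,185+v/4); S=lambda u,v:(270+u/4,190+v/4)
# cam, pix, feeder pt, is rack
D=[("top",T(88,165),(115,-10,91),0),("top",T(582,50),(115,-235,91),0),("top",T(108,258),(73,-10,80.5),0),
("scene",S(45,325),(116,-235,88),0),("scene",S(630,405),(116,-10,88),0),("scene",S(632,340),(73,-10,80.5),0),("scene",S(65,260),(73,-235,80.5),0),
("top",T(212,330),(35,35,31),1),("top",T(355,305),(35,-35,31),1),("top",T(385,442),(-35,-35,31),1),("top",T(240,478),(-35,35,31),1),
("top",T(510,270),(30,-108,93),1),("top",T(538,400),(-30,-108,93),1),
("scene",S(219,175),(30,-110,93),1),("scene",S(248,78),(-30,-110,93),1),("scene",S(222,250),(30,-110,31),1)]
def res(p):
    r=[]
    for n,px,P,k in D:
        r.append(proj(n,f2w(p,(P[0],P[1]+k*p[3],P[2])))[0]-px)
    return np.array(r).ravel()
s=least_squares(res,[.44,.1,.15,-80],x_scale=[.01,.01,.01,1],loss="soft_l1")
print(s.x); print(res(s.x).reshape(-1,2).round(1))
E
python3 fit.py
```

```text
[  0.47899804   0.08410962   0.25347842 -73.0061627 ]
[[-1.1 -0.5]
 [ 0.6 -1.2]
 [ 0.3  0.1]
 [-0.1 -2.1]
 [-0.7  0. ]
 [ 0.7 -1.7]
 [ 1.9 -2.5]
 [-1.6  0.3]
 [-0.6 -2.2]
 [ 0.5  0.3]
 [-0.2  0.2]
 [ 0.2 -2.3]
 [ 1.4 -1.2]
 [ 0.4 -0.9]
 [ 0.2 -1.3]
 [-0.1  6. ]]
```

```bash
sed -i 's/,("scene",S(222,250),(30,-110,31),1)\]/]/' fit.py; cat >> fit.py <<'E'
np.save("p.npy",s.x)
t=cv2.imread("pics/top0.png"); sc=cv2.imread("pics/scene0.png")
p=s.x
segs=[[(116,-235,90),(116,-10,90),(73,-10,80.5),(73,-235,80.5),(116,-235,90)],[(-38,-245,37),(-38,0,37)],[(38,-245,37),(38,0,37)],[(-125,8,204),(155,8,204)],[(155,8,0),(155,8,204)],
[(-40,0,87),(34,0,87)]]
y=p[3]
segs+=[[(a,b+y,31) for a,b in((35,35),(35,-35),(-35,-35),(-35,35),(35,35))],[(30,y-110,25),(30,y-110,93),(-30,y-110,93),(-30,y-110,25)]]
for n,im,o in(("top",t,(200,185)),("scene",sc,(270,190))):
    c=cv2.resize(im[o[1]:o[1]+145,o[0]:o[0]+200],None,fx=4,fy=4,interpolation=cv2.INTER_CUBIC)
    for g in segs:
        q=((proj(n,f2w(p,g))-o+.5)*4).astype(np.int32); cv2.polylines(c,[q],False,(0,0,255),1)
    cv2.imwrite(f"pics/ov_{n}.png",c)
E
python3 fit.py
```

```text
[  0.47904181   0.08377354   0.25718821 -72.64581644]
[[-1.1 -0.5]
 [ 0.5 -1.7]
 [ 0.3  0.1]
 [-0.2 -1.7]
 [-0.7  0. ]
 [ 0.7 -1.7]
 [ 1.7 -2.1]
 [-1.7  0.3]
 [-0.8 -2.4]
 [ 0.5  0.1]
 [-0.1  0.2]
 [ 0.1 -2.7]
 [ 1.4 -1.5]
 [ 0.4 -0.6]
 [ 0.1 -1. ]]
```

```bash
python3 -c "
import cv2,numpy as np
a=cv2.imread('pics/ov_top.png');b=cv2.imread('pics/ov_scene.png')
cv2.imwrite('pics/ov.png',cv2.resize(np.vstack([a,b]),(414,600),interpolation=cv2.INTER_AREA))"
```

```text
(no output)
```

View pics/ov_top.png

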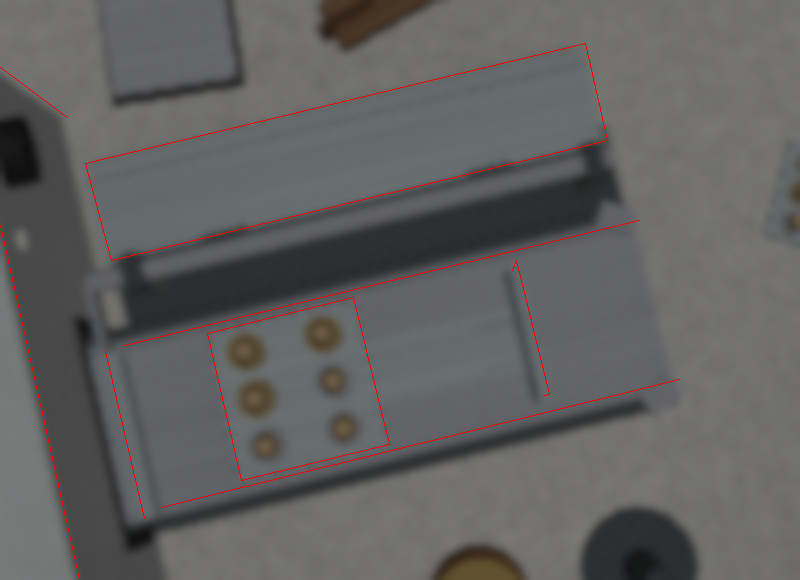

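View pics/ov_scene.png

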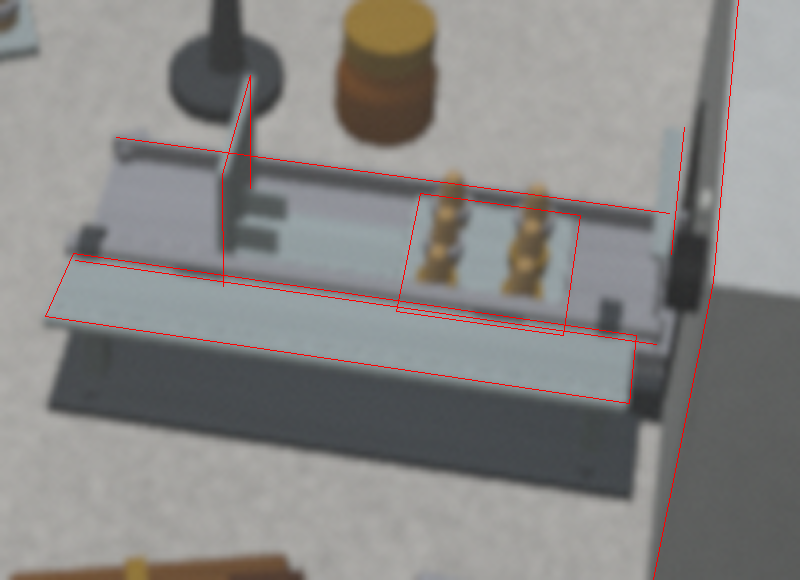

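```bash
cat > st.py <<'E'
from h import *
p=np.load("p.npy")
def tgt_R():
    c,s=np.cos(p[2]),np.sin(p[2]); fx=np.array([c,s,0]);fy=np.array([-s,c,0])
    return np.c_[[0,0,-1],-fx,fy]
def st():
    o=get_obs(); M=rot(o["tcp_rot"]); e=o["ee_pos"]
    c,s=np.cos(p[2]),np.sin(p[2]); d=e[:2]-p[:2]
    F=np.array([c*d[0]+s*d[1],-s*d[0]+c*d[1],e[2]])*1000
    f=o["force"]; ff=[c*f[0]+s*f[1],-s*f[0]+c*f[1],f[2]]
    rv=R.from_matrix(M.T@tgt_R()).as_rotvec()
    print("t",round(o["time"],2),"feeder TCP",F.round(1),"F(feeder)",np.round(ff,1),"gap",round(o["finger_gap"]*1000,1))
    print("turn left deg (tool)",np.degrees(rv).round(2),"q",o["joint_pos"].round(2))
    return o,M,F
if __name__=="__main__":
    import sys
    o,M,F=st()
    if len(sys.argv)>3:
        g=np.array(list(map(float,sys.argv[1:4])))
        w=f2w(p,g)[0]-o["ee_pos"]; print("shift mm in tool axes now",(M.T@w*1000).round(1),"in target axes",(tgt_R().T@w*1000).round(1))
E
python3 st.py 43 -199 180; python3 -c "
from h import *
print(rot(get_obs()['tcp_rot']).round(3))"
```

```text
t 0.15 feeder TCP [-121.2  453.5  230.8] F(feeder) [-0.4  0.2 -0. ] gap 85.6
turn left deg (tool) [-1.3137e+02 -6.0000e-02  3.0000e-02] q [1.11 0.09 0.18 1.66 0.   1.57]
shift mm in tool axes now [  51.1 -381.1  554.5] in target axes [  50.8 -164.2 -652.5]
[[-0.     0.448  0.894]
 [-0.001  0.894 -0.448]
 [-1.    -0.001 -0.   ]]
```

>>> carry_out --pt "-0.7 0 0 -0.5 0 0 0" --pt "-0.7 0 0 -0.9 0 0 0" --pt "-0.7 0 0 -0.9 0 0 0" --pt "-0.7 0 0 -0.9 0 0 0" --pt "-0.7 0 0 -0.9 0 0 0"

```text
time: 0.57
ee_pos: [0.2465, 0.4915, 0.3017]
tcp_rot: [0.707, 0.011, 0.707, -0.011]
force: [-1.2, -0.6, 0.6]
finger_gap: 0.0857
```

```bash
python3 st.py 43 -199 180
```

```text
t 0.57 feeder TCP [-121.2  453.5  301.7] F(feeder) [-1.3 -0.3  0.6] gap 85.7
turn left deg (tool) [-1.065e+02 -3.000e-02  1.000e-02] q [ 1.11  0.13  0.36  1.8  -0.    1.14]
shift mm in tool axes now [ 121.9 -578.9  342.8] in target axes [ 121.7 -164.2 -652.5]
```

>>> carry_out --pt "0 0 0 -1 0 0 0" --pt "0 0 0 -1 0 0 0" --pt "0 0 0 -1 0 0 0" --pt "0 0 0 -1 0 0 0" --pt "0 0 0 -1 0 0 0"

```text
time: 0.98
ee_pos: [0.2465, 0.4916, 0.301]
tcp_rot: [0.686, -0.173, 0.686, 0.173]
force: [0.0, 0.5, 0.5]
finger_gap: 0.0855
```

>>> carry_out --pt "0 0 0 -1 0 0 0" --pt "0 0 0 -1 0 0 0" --pt "0 0 0 -1 0 0 0" --pt "0 0 0 -1 0 0 0" --pt "0 0 0 -1 0 0 0"

```text
time: 1.4
ee_pos: [0.2465, 0.4916, 0.301]
tcp_rot: [0.618, -0.344, 0.618, 0.344]
force: [-0.2, -0.4, 0.7]
finger_gap: 0.0853
```

>>> carry_out --pt "0 0 0 -1 0 0 0" --pt "0 0 0 -1 0 0 0" --pt "0 0 0 -1 0 0 0" --pt "0 0 0 -1 0 0 0" --pt "0 0 0 -1 0 0 0"

```text
time: 1.82
ee_pos: [0.2465, 0.4916, 0.301]
tcp_rot: [0.507, -0.492, 0.508, 0.492]
force: [-0.4, 0.3, -0.1]
finger_gap: 0.0853
```

>>> carry_out --pt "0 0 0 -1 0 0 0" --pt "0 0 0 -0.9 0 0 0" --pt "0 0 0 -0.85 0 0 0" --pt "0 0 0 0 0 0 0" --pt "0 0 0 0 0 0 0"

```text
time: 2.23
ee_pos: [0.2465, 0.4916, 0.3011]
tcp_rot: [-0.434, 0.558, -0.434, -0.558]
force: [-0.9, 0.4, -0.1]
finger_gap: 0.0857
```

```bash
python3 st.py 43 -199 180
```

```text
t 2.23 feeder TCP [-121.2  453.6  301.1] F(feeder) [-0.8  0.6 -0.1] gap 85.7
turn left deg (tool) [-0.42 -0.02 -0.02] q [ 1.11  0.13  0.36  1.8  -0.   -0.71]
shift mm in tool axes now [ 121.3 -169.  -651.3] in target axes [ 121.1 -164.2 -652.6]
```

>>> carry_out --pt "0 -0.25 -0.6 0 0 0 0" --pt "0 -0.25 -1 0 0 0 0" --pt "0 -0.25 -1 0 0 0 0" --pt "0 -0.25 -1 0 0 0 0" --pt "0 -0.25 -1 0 0 0 0"

```text
time: 2.65
ee_pos: [0.2943, 0.4074, 0.3012]
tcp_rot: [-0.434, 0.559, -0.434, -0.558]
force: [-0.5, -0.5, 0.9]
finger_gap: 0.0848
```

>>> carry_out --pt "0 -0.25 -1 0 0 0 0" --pt "0 -0.25 -1 0 0 0 0" --pt "0 -0.25 -1 0 0 0 0" --pt "0 -0.25 -1 0 0 0 0" --pt "0 -0.25 -1 0 0 0 0"

```text
time: 3.07
ee_pos: [0.3434, 0.3167, 0.3013]
tcp_rot: [-0.434, 0.558, -0.434, -0.558]
force: [-0.8, -0.3, 0.7]
finger_gap: 0.0856
```

```bash
python3 st.py 43 -199 180
```

```text
t 3.07 feeder TCP [-72.  259.7 301.3] F(feeder) [-0.8 -0.1  0.7] gap 85.6
turn left deg (tool) [-0.42 -0.01  0.01] q [ 0.75 -0.07  0.15  1.8  -0.   -1.08]
shift mm in tool axes now [ 121.4 -118.3 -457.9] in target axes [ 121.3 -115.  -458.7]
```

>>> carry_out --pt "0 -0.25 -1 0 0 0 0" --pt "0 -0.25 -1 0 0 0 0" --pt "0 -0.25 -1 0 0 0 0" --pt "0 -0.25 -1 0 0 0 0" --pt "0 -0.25 -1 0 0 0 0"

```text
time: 3.48
ee_pos: [0.3924, 0.2261, 0.3013]
tcp_rot: [-0.434, 0.558, -0.434, -0.558]
force: [0.8, 0.8, 0.0]
finger_gap: 0.0856
```

>>> carry_out --pt "0 -0.25 -1 0 0 0 0" --pt "0 -0.25 -1 0 0 0 0" --pt "0 -0.25 -1 0 0 0 0" --pt "0 -0.25 -1 0 0 0 0" --pt "0 -0.25 -1 0 0 0 0"

```text
time: 3.9
ee_pos: [0.4415, 0.1355, 0.3014]
tcp_rot: [-0.434, 0.558, -0.434, -0.558]
force: [-0.1, 0.3, -0.7]
finger_gap: 0.0853
```

>>> carry_out --pt "0 -0.25 -1 0 0 0 0" --pt "0 -0.25 -1 0 0 0 0" --pt "0 -0.25 -1 0 0 0 0" --pt "0 -0.25 -1 0 0 0 0" --pt "0 -0.25 -1 0 0 0 0"

```text
time: 4.32
ee_pos: [0.4906, 0.0449, 0.3014]
tcp_rot: [-0.434, 0.558, -0.434, -0.558]
force: [-0.3, 0.5, -0.9]
finger_gap: 0.0855
```

>>> carry_out --pt "0 -0.25 -1 0 0 0 0" --pt "0.5 -0.25 -1 0 0 0 0" --pt "0.8 -0.25 -1 0 0 0 0" --pt "0.8 -0.25 -1 0 0 0 0" --pt "0.8 0 -0.8 0 0 0 0"

```text
time: 4.73
ee_pos: [0.5343, -0.0433, 0.2423]
tcp_rot: [-0.434, 0.558, -0.434, -0.558]
force: [0.4, 0.2, 0.1]
finger_gap: 0.0858
```

```bash
python3 st.py 43 -199 180
```

```text
t 4.73 feeder TCP [  21.2 -137.   242.3] F(feeder) [0.5 0.1 0.1] gap 85.8
turn left deg (tool) [-0.45 -0.01  0.  ] q [-0.08  0.06  0.17  1.68 -0.   -1.9 ]
shift mm in tool axes now [ 62.3 -22.3 -61.8] in target axes [ 62.3 -21.8 -62. ]
```

>>> carry_out --pt "0.6 -0.3 -0.8 -0.07 0 0 0" --pt "0.6 -0.3 -0.8 0 0 0 0" --pt "0.6 -0.3 -0.8 0 0 0 0" --pt "0.6 -0.2 -0.7 0 0 0 0" --pt "0.6 0 0 0 0 0 0"

```text
time: 5.15
ee_pos: [0.5722, -0.0982, 0.1818]
tcp_rot: [-0.431, 0.56, -0.432, -0.56]
force: [0.6, 0.0, 0.0]
finger_gap: 0.0854
```

```bash
python3 - <<'E'
from st import *
st()
for n in("wrist","top","scene"): cv2.imwrite(f"pics/{n}1.png",capture(n)[:,:,::-1])
a=cv2.imread("pics/scene1.png")[150:330,240:480]
cv2.imwrite("pics/scene1c.png",cv2.resize(a,None,fx=3.3,fy=3.3,interpolation=cv2.INTER_CUBIC))
a=cv2.imread("pics/top1.png")[150:350,200:440]
cv2.imwrite("pics/top1c.png",cv2.resize(a,None,fx=3,fy=3,interpolation=cv2.INTER_CUBIC))
E
```

```text
t 5.15 feeder TCP [  43.8 -199.7  181.8] F(feeder) [ 0.5 -0.1  0. ] gap 85.4
turn left deg (tool) [ 0.02 -0.02 -0.01] q [-0.17  0.15  0.15  1.57 -0.   -2.  ]
```

View pics/wrist1.png

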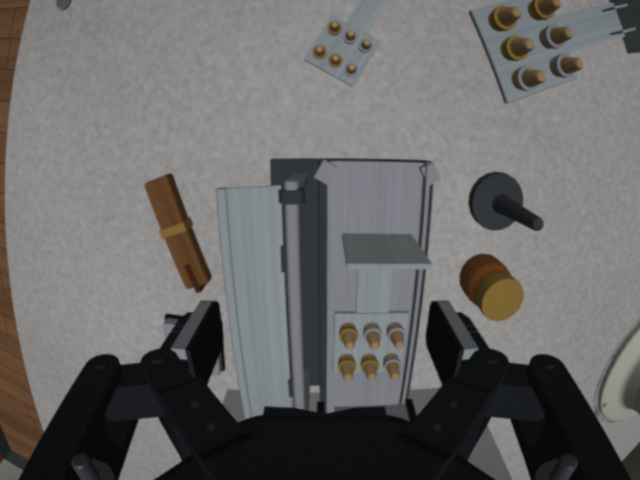

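View pics/scene1c.png

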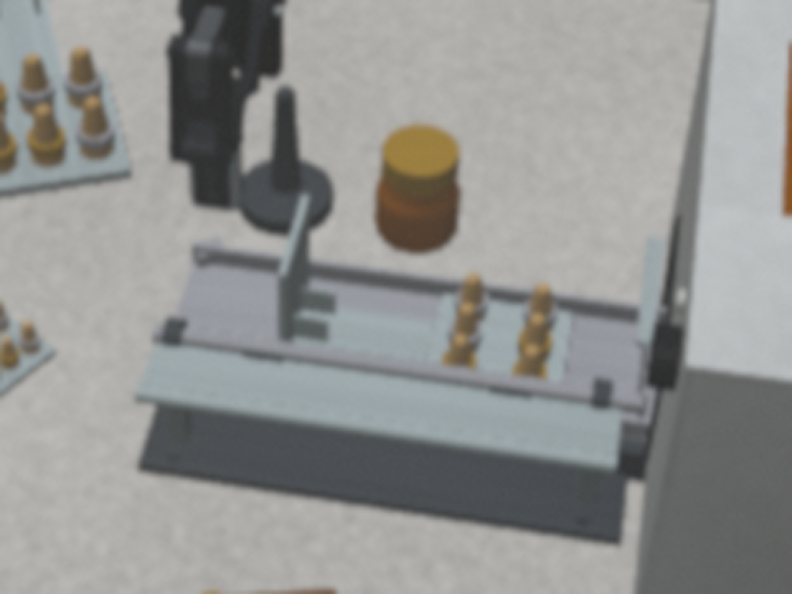

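View pics/top1c.png

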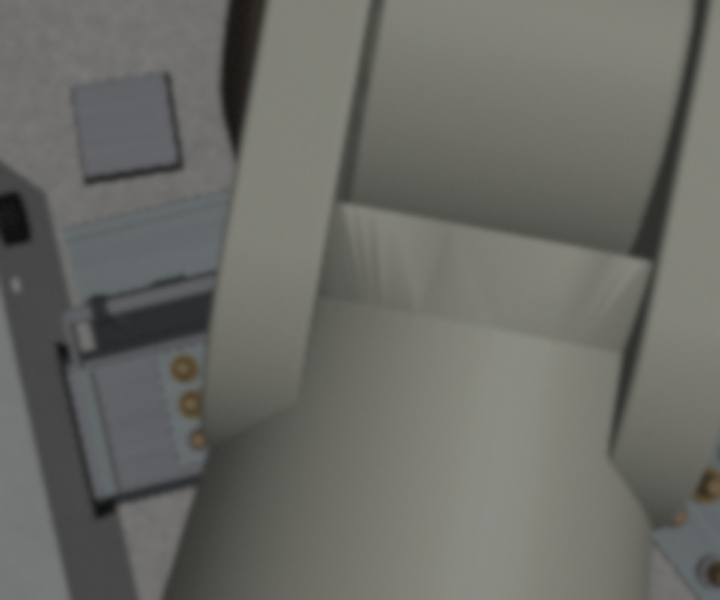

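In the wrist view the strip's outer rear corner is at (218,190) and its inner edge runs along x≈285. The tab's top edge runs from (345,268) to (430,265) and the finger pads show at the left and right. I'll check the fit against this view.

```bash
cat > wr.py <<'E'
from h import *
wi=camera_info("wrist")
def wproj(o,P):
    T=wi["T_tool_cam"]; M=rot(o["tcp_rot"])
    pt=(np.atleast_2d(P)-o["ee_pos"])@M; pc=(pt-T[:3,3])@T[:3,:3]
    v=np.c_[pc[:,0],-pc[:,1],-pc[:,2]]; th=np.arctan2(np.hypot(v[:,0],v[:,1]),v[:,2]); ph=np.arctan2(v[:,1],v[:,0])
    K=wi["intrinsics"]; r=K[0,0]*th
    return np.c_[K[0,2]+r*np.cos(ph),K[1,2]+r*np.sin(ph)]
def dense(g,n=12):
    g=np.array(g,float); return np.vstack([np.linspace(a,b,n) for a,b in zip(g[:-1],g[1:])])
def segs(y,th=0):
    # gate angle th ; strip
    def sp(r,yy): a=.21-th; return (66+r*np.cos(a),yy,79+r*np.sin(a))
    return [[sp(48,-235),sp(48,-10),sp(7,-10),sp(7,-235),sp(48,-235)],[(-38,-245,37),(-38,0,37)],[(38,-245,37),(38,0,37)],
    [(a,b+y,31) for a,b in((35,35),(35,-35),(-35,-35),(-35,35),(35,35))],[(30,y-110,31),(30,y-110,93),(-30,y-110,93),(-30,y-110,31)]]
def overlay(im,o,p,th,fn):
    c=im.copy()
    for g in segs(p[3],th): cv2.polylines(c,[(wproj(o,f2w(p,dense(g)))).astype(np.int32)],False,(0,0,255),1)
    cv2.imwrite(fn,c)
E
python3 - <<'E'
from wr import *
o=get_obs(); p=np.load("p.npy"); im=cv2.imread("pics/wrist1.png")
overlay(im,o,p,0,"pics/w1ov.png")
E
```

```text
(no output)
```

View pics/w1ov.png

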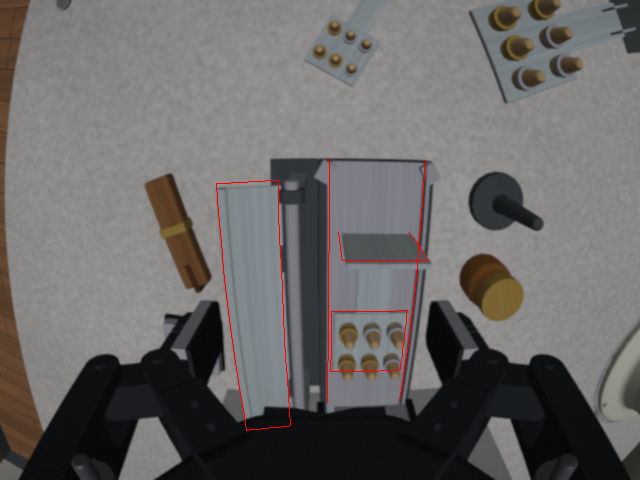

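>>> carry_out --pt "1 -0.1 -0.1 0 0 0 0" --pt "1 -0.1 -0.1 0 0 0 0" --pt "1 0 0 0 0 0 0" --pt "0.8 0 0 0 0 0 0" --pt "0.5 0 0 0 0 0 0"

```text
time: 5.72
ee_pos: [0.5756, -0.0983, 0.0964]
tcp_rot: [0.431, -0.56, 0.431, 0.561]
force: [-0.6, -0.4, 0.1]
finger_gap: 0.0855
```

```bash
python3 - <<'E'
from wr import *
from st import st
st();o=get_obs()
for n in("wrist","scene"): cv2.imwrite(f"pics/{n}2.png",capture(n)[:,:,::-1])
a=cv2.imread("pics/scene2.png")[150:330,240:480]
cv2.imwrite("pics/scene2c.png",cv2.resize(a,None,fx=3.3,fy=3.3,interpolation=cv2.INTER_CUBIC))
overlay(cv2.imread("pics/wrist2.png"),o,np.load("p.npy"),0,"pics/w2ov.png")
E
```

```text
t 5.72 feeder TCP [  47.1 -200.7   96.4] F(feeder) [-0.7 -0.2  0.1] gap 85.5
turn left deg (tool) [ 0.17  0.02 -0.03] q [-0.17  0.16 -0.01  1.41  0.   -2.  ]
```

View pics/w2ov.png

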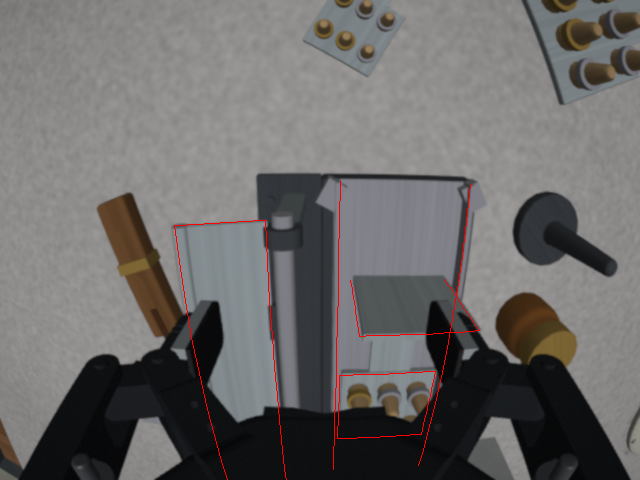

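View pics/scene2c.png

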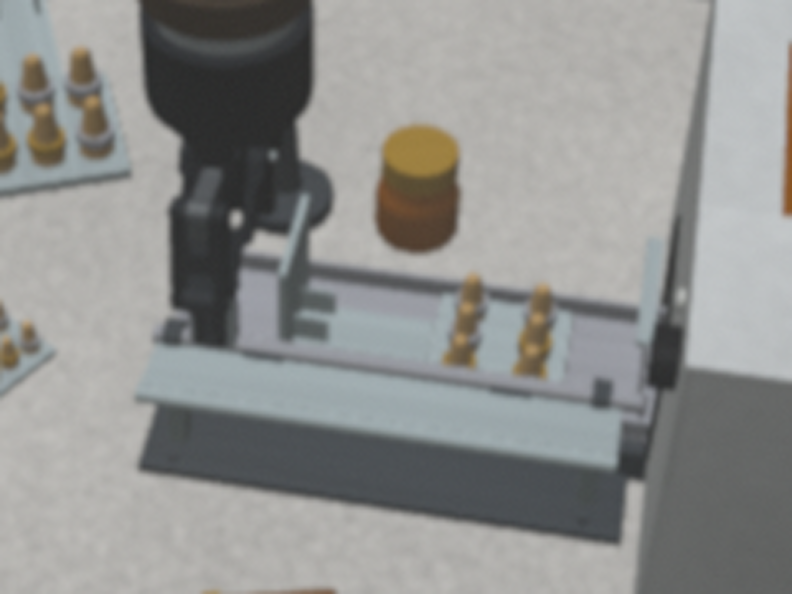

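>>> carry_out --pt "0.4 0 -0.1 0 0 0 0" --pt "0.4 0 0 0 0 0 0" --pt "0.2 0 0 0 0 0 0" --pt "0.2 0 0 0 0 0 0" --pt "0.1 0 0 0 0 0 0"

```text
time: 6.23
ee_pos: [0.5766, -0.1006, 0.0712]
tcp_rot: [-0.431, 0.561, -0.431, -0.56]
force: [0.2, -0.2, 3.1]
finger_gap: 0.0851
```

>>> carry_out --pt "0.1 0 0 0 0 0 0" --pt "0.1 0 0 0 0 0 0" --pt "0.1 0 0 0 0 0 0" --pt "0.1 0 0 0 0 0 0" --pt "0 0 0 0 0 0 0"

```text
time: 6.65
ee_pos: [0.5768, -0.1005, 0.0634]
tcp_rot: [-0.431, 0.561, -0.431, -0.56]
force: [2.6, 1.1, 4.0]
finger_gap: 0.0855
```

```bash
python3 - <<'E'
from wr import *
from st import st
st();o=get_obs()
for n in("scene",): cv2.imwrite(f"pics/{n}3.png",capture(n)[:,:,::-1])
a=cv2.imread("pics/scene3.png")[150:330,240:480]
cv2.imwrite("pics/scene3c.png",cv2.resize(a,None,fx=3.3,fy=3.3,interpolation=cv2.INTER_CUBIC))
E
```

```text
t 6.65 feeder TCP [  47.7 -203.1   63.4] F(feeder) [2.8 0.4 4. ] gap 85.5
turn left deg (tool) [ 0.16 -0.02  0.06] q [-0.17  0.17 -0.06  1.34  0.   -2.  ]
```

View pics/scene3c.png

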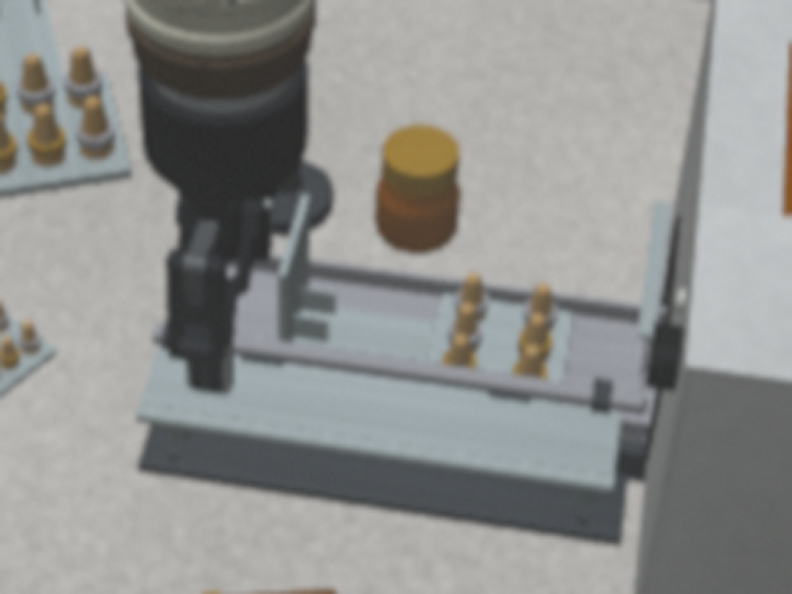

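>>> carry_out --pt "0.15 0 0 0 0 0 0" --pt "0.15 0 0 0 0 0 0" --pt "0.15 0 0 0 0 0 0" --pt "0.1 0 0 0 0 0 0" --pt "0.1 0 0 0 0 0 0"

```text
time: 7.12
ee_pos: [0.5761, -0.1008, 0.0505]
tcp_rot: [-0.431, 0.561, -0.431, -0.56]
force: [-1.2, -0.1, 6.2]
finger_gap: 0.0853
```

```bash
python3 - <<'E'
from wr import *
from st import st
st();o=get_obs()
for n in("scene","wrist"): cv2.imwrite(f"pics/{n}4.png",capture(n)[:,:,::-1])
a=cv2.imread("pics/scene4.png")[150:330,240:480]
cv2.imwrite("pics/scene4c.png",cv2.resize(a,None,fx=3.3,fy=3.3,interpolation=cv2.INTER_CUBIC))
overlay(cv2.imread("pics/wrist4.png"),o,np.load("p.npy"),.75,"pics/w4ov.png")
p=np.load("p.npy")
for th in (0,.6,.75,.9):
  print(th,proj("scene",f2w(p,[(66-106*np.cos(th)+0*8,0,79+106*np.sin(th)),(66+48*np.cos(.21-th),-10,79+48*np.sin(.21-th))])).round(0).tolist())
E
```

```text
t 7.12 feeder TCP [  46.9 -203.2   50.5] F(feeder) [-1.1  0.2  6.2] gap 85.3
turn left deg (tool) [ 0.14 -0.02 -0.02] q [-0.17  0.18 -0.08  1.32 -0.   -2.  ]
0 [[440.0, 225.0], [427.0, 289.0]]
0.6 [[444.0, 206.0], [425.0, 300.0]]
0.75 [[445.0, 204.0], [425.0, 301.0]]
0.9 [[445.0, 204.0], [425.0, 301.0]]
```

View pics/scene4c.png

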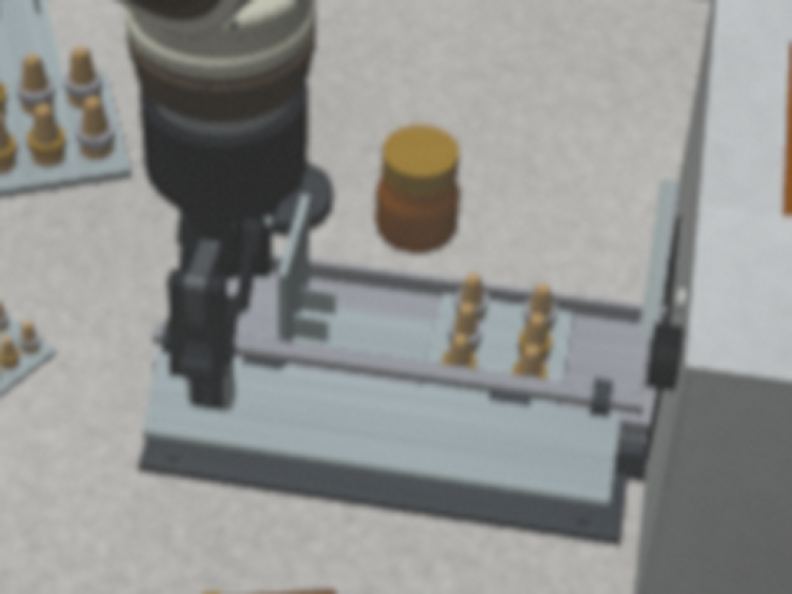

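View pics/w4ov.png

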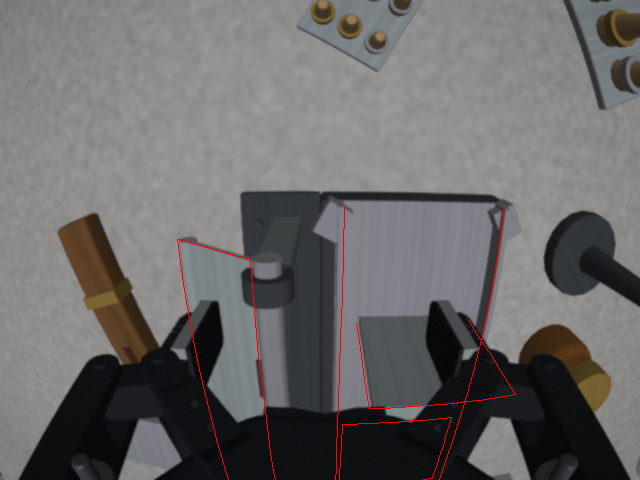

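>>> carry_out --pt "0.1 -0.02 0.1 0 0 0 0" --pt "0 0 0.15 0 0 0 0" --pt "0 0 0.15 0 0 0 0" --pt "0 0 0.15 0 0 0 0" --pt "0 0 0.15 0 0 0 0"

```text
time: 7.63
ee_pos: [0.5734, -0.0873, 0.0485]
tcp_rot: [-0.431, 0.561, -0.431, -0.56]
force: [3.4, -5.6, 2.3]
finger_gap: 0.0852
```

```bash
python3 - <<'E'
from wr import *
from st import st
st();o=get_obs()
for n in("scene",): cv2.imwrite(f"pics/{n}5.png",capture(n)[:,:,::-1])
a=cv2.imread("pics/scene5.png")[150:330,240:480]
cv2.imwrite("pics/scene5c.png",cv2.resize(a,None,fx=3.3,fy=3.3,interpolation=cv2.INTER_CUBIC))
E
```

```text
t 7.63 feeder TCP [  47.7 -189.4   48.5] F(feeder) [ 1.8 -6.3  2.3] gap 85.2
turn left deg (tool) [ 0.13 -0.07  0.02] q [-0.15  0.16 -0.09  1.31 -0.   -1.98]
```

View pics/scene5c.png

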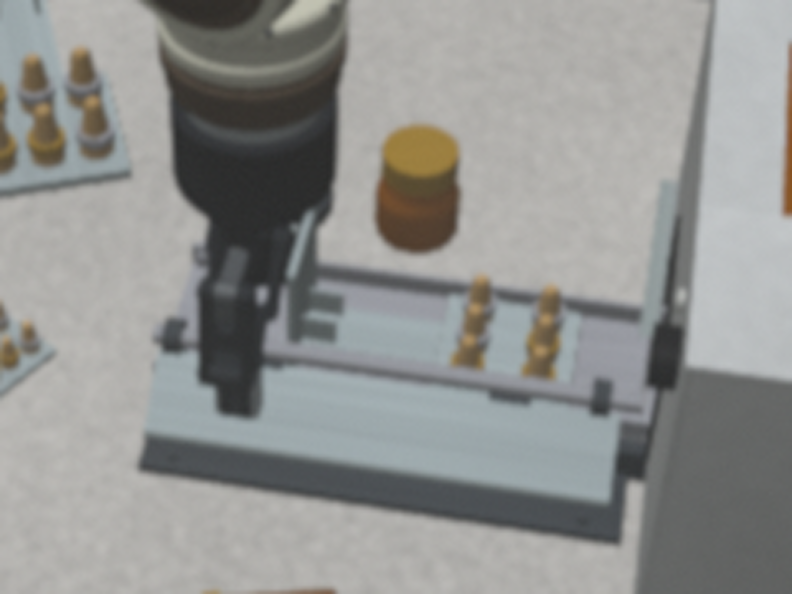

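>>> carry_out --pt "0 0 0.25 0 0 0 0" --pt "0 0 0.25 0 0 0 0" --pt "0 0 0.25 0 0 0 0" --pt "0 0 0.25 0 0 0 0" --pt "0 0 0.25 0 0 0 0"

```text
time: 8.1
ee_pos: [0.5669, -0.063, 0.0485]
tcp_rot: [-0.431, 0.561, -0.431, -0.56]
force: [4.4, -5.2, 2.8]
finger_gap: 0.0854
```

```bash
python3 - <<'E'
from wr import *
from st import st
st();o=get_obs()
for n in("scene","wrist"): cv2.imwrite(f"pics/{n}6.png",capture(n)[:,:,::-1])
a=cv2.imread("pics/scene6.png")[150:330,240:480]
cv2.imwrite("pics/scene6c.png",cv2.resize(a,None,fx=3.3,fy=3.3,interpolation=cv2.INTER_CUBIC))
E
```

```text
t 8.1 feeder TCP [  47.7 -164.3   48.5] F(feeder) [ 2.9 -6.2  2.8] gap 85.4
turn left deg (tool) [ 0.14 -0.07  0.03] q [-0.11  0.14 -0.12  1.31 -0.   -1.94]
```

View pics/scene6c.png

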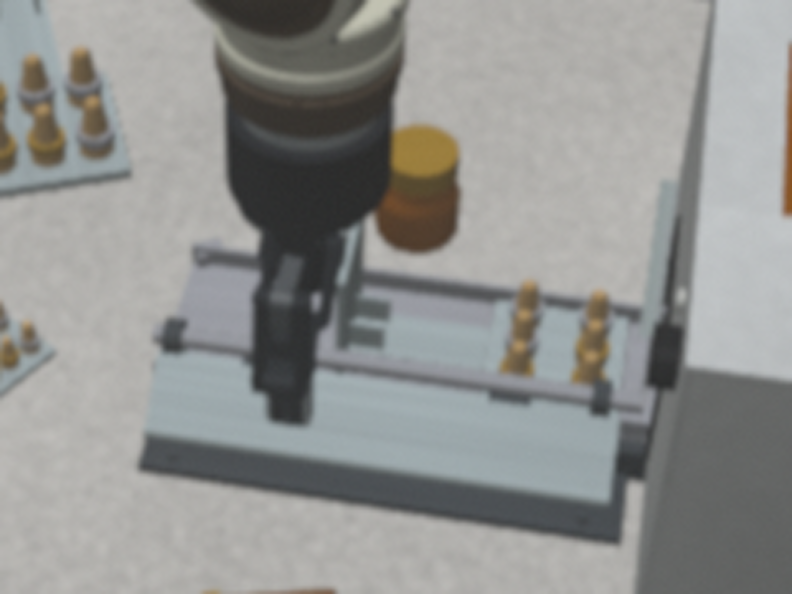

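View pics/wrist6.png

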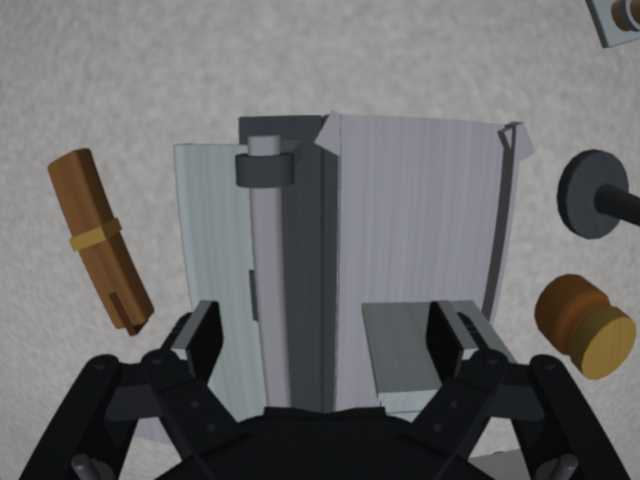

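>>> carry_out --pt "0 0 0.25 0 0 0 0" --pt "0 0 0.25 0 0 0 0" --pt "0 0 0.25 0 0 0 0" --pt "0 0 0.25 0 0 0 0" --pt "0 0 0.25 0 0 0 0"

```text
time: 8.62
ee_pos: [0.5605, -0.0391, 0.0485]
tcp_rot: [-0.431, 0.561, -0.431, -0.56]
force: [3.9, -5.4, 3.6]
finger_gap: 0.0856
```

>>> carry_out --pt "0 0 0.25 0 0 0 0" --pt "0 0 0.25 0 0 0 0" --pt "0 0 0.25 0 0 0 0" --pt "0 0 0.25 0 0 0 0" --pt "0 0 0.25 0 0 0 0"

```text
time: 9.03
ee_pos: [0.5541, -0.0149, 0.0485]
tcp_rot: [-0.431, 0.561, -0.431, -0.56]
force: [3.5, -4.8, 3.7]
finger_gap: 0.0854
```

```bash
python3 - <<'E'
from wr import *
from st import st
st();o=get_obs()
for n in("scene","wrist"): cv2.imwrite(f"pics/{n}7.png",capture(n)[:,:,::-1])
a=cv2.imread("pics/scene7.png")[150:330,240:480]
cv2.imwrite("pics/scene7c.png",cv2.resize(a,None,fx=3.3,fy=3.3,interpolation=cv2.INTER_CUBIC))
E
```

```text
t 9.03 feeder TCP [  47.5 -114.5   48.5] F(feeder) [ 2.2 -5.5  3.7] gap 85.4
turn left deg (tool) [ 0.13 -0.07  0.02] q [-0.03  0.1  -0.16  1.31 -0.   -1.86]
```

View pics/scene7c.png

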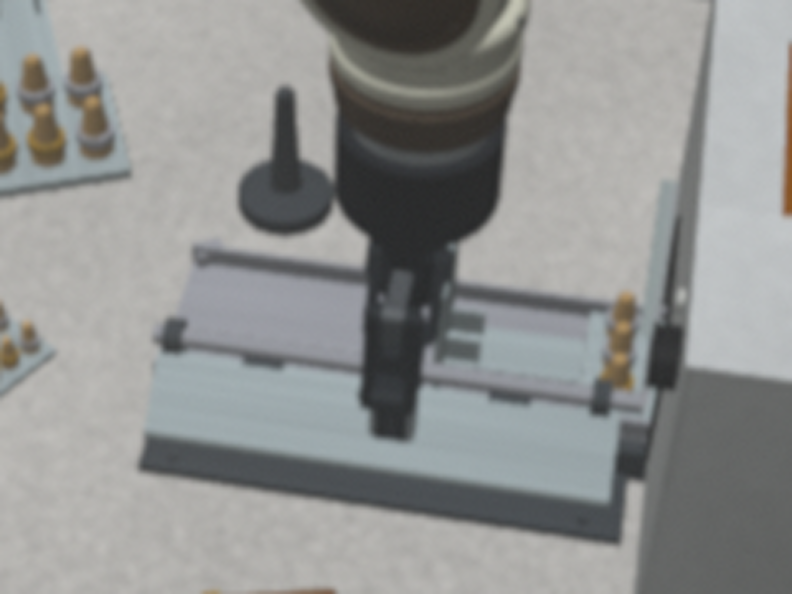

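>>> carry_out --pt "0 0 0.25 0 0 0 0" --pt "0 0 0.25 0 0 0 0" --pt "0 0 0.25 0 0 0 0" --pt "0 0 0.25 0 0 0 0" --pt "0 0 0.25 0 0 0 0"

```text
time: 9.55
ee_pos: [0.5477, 0.0091, 0.0484]
tcp_rot: [-0.431, 0.561, -0.431, -0.56]
force: [4.3, -5.5, 3.4]
finger_gap: 0.0853
```

>>> carry_out --pt "0 0 0.25 0 0 0 0" --pt "0 0 0.25 0 0 0 0" --pt "0 0 0.2 0 0 0 0" --pt "0 0 0.15 0 0 0 0" --pt "0 0 0 0 0 0 0"

```text
time: 9.97
ee_pos: [0.5432, 0.026, 0.0484]
tcp_rot: [-0.431, 0.561, -0.431, -0.56]
force: [4.3, -1.9, 4.1]
finger_gap: 0.0853
```

```bash
python3 - <<'E'
from wr import *
from st import st
st();o=get_obs()
for n in("scene","wrist","top"): cv2.imwrite(f"pics/{n}8.png",capture(n)[:,:,::-1])
a=cv2.imread("pics/scene8.png")[150:330,240:480]
cv2.imwrite("pics/scene8c.png",cv2.resize(a,None,fx=3.3,fy=3.3,interpolation=cv2.INTER_CUBIC))
p=np.load("p.npy")
for y in (-50,-56,-62): print(y,((proj("scene",f2w(p,[(30,y,93),(-30,y,93),(15,0,29)]))-[240,150])*3.3).round(0).tolist())
E
```

```text
t 9.97 feeder TCP [ 47.3 -72.2  48.4] F(feeder) [ 3.7 -2.9  4.1] gap 85.3
turn left deg (tool) [ 0.15 -0.03  0.01] q [ 0.05  0.08 -0.19  1.31 -0.   -1.78]
-50 [[550.0, 312.0], [563.0, 227.0], [640.0, 391.0]]
-56 [[537.0, 310.0], [551.0, 226.0], [640.0, 391.0]]
-62 [[525.0, 308.0], [539.0, 224.0], [640.0, 391.0]]
```

View pics/scene8c.png

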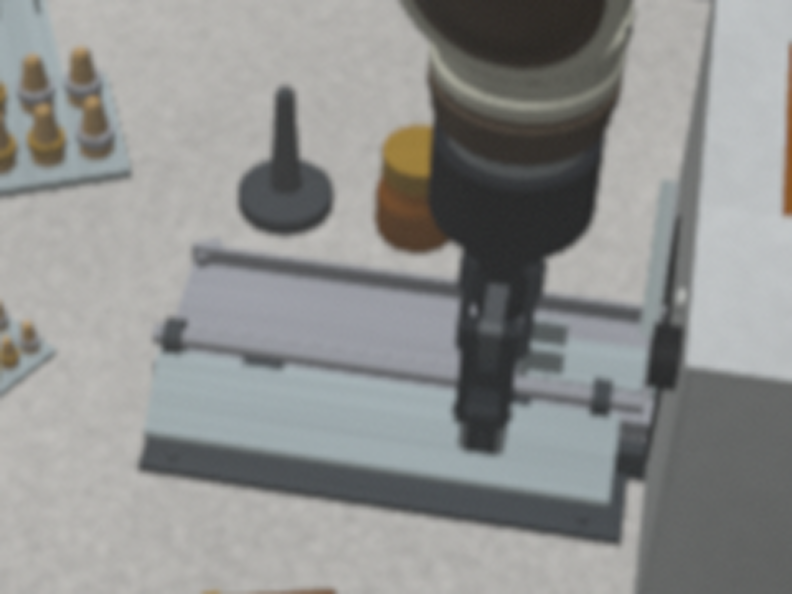

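View pics/wrist8.png

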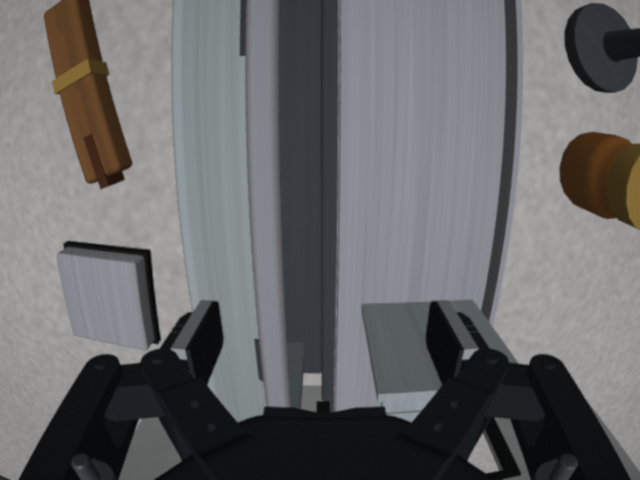

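>>> carry_out --pt "0 0 0.15 0 0 0 0" --pt "0 0 0.15 0 0 0 0" --pt "0 0 0.1 0 0 0 0" --pt "0 0 0 0 0 0 0" --pt "0 0 0 0 0 0 0"

```text
time: 10.53
ee_pos: [0.541, 0.0337, 0.0483]
tcp_rot: [-0.431, 0.561, -0.431, -0.561]
force: [4.0, -2.6, 4.3]
finger_gap: 0.0852
```

```bash
python3 - <<'E'
from wr import *
from st import st
st();o=get_obs()
im=capture("wrist")[:,:,::-1]; p=np.load("p.npy").copy(); 
p[3]=57
overlay(np.ascontiguousarray(im),o,p,.78,"pics/w9ov.png")
E
```

```text
t 10.53 feeder TCP [ 47.2 -64.2  48.3] F(feeder) [ 3.2 -3.6  4.3] gap 85.2
turn left deg (tool) [ 0.14 -0.01 -0.  ] q [ 0.06  0.08 -0.19  1.31 -0.   -1.77]
```

View pics/w9ov.png

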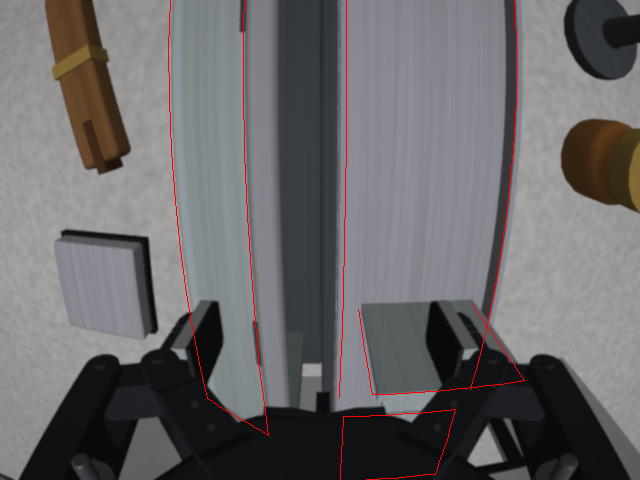

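>>> carry_out --pt "0 0 -0.1 0 0 0 0" --pt "0 0 -0.15 0 0 0 0" --pt "0 0 -0.2 0 0 0 0" --pt "0 0 -0.2 0 0 0 0" --pt "0 0 0 0 0 0 0"

```text
time: 11.0
ee_pos: [0.5444, 0.0208, 0.0482]
tcp_rot: [0.431, -0.56, 0.431, 0.561]
force: [2.2, 2.4, 3.6]
finger_gap: 0.0852
```

```bash
python3 - <<'E'
from wr import *
from st import st
st();o=get_obs()
for n in("scene","wrist"): cv2.imwrite(f"pics/{n}10.png",capture(n)[:,:,::-1])
a=cv2.imread("pics/scene10.png")[150:330,240:480]
cv2.imwrite("pics/scene10c.png",cv2.resize(a,None,fx=3.3,fy=3.3,interpolation=cv2.INTER_CUBIC))
p=np.load("p.npy").copy(); p[3]=57
overlay(cv2.imread("pics/wrist10.png"),o,p,.78,"pics/w10ov.png")
E
```

```text
t 11.0 feeder TCP [ 47.2 -77.5  48.2] F(feeder) [2.7 1.7 3.6] gap 85.2
turn left deg (tool) [ 0.14  0.02 -0.01] q [ 0.04  0.08 -0.18  1.31  0.   -1.79]
```

View pics/w10ov.png

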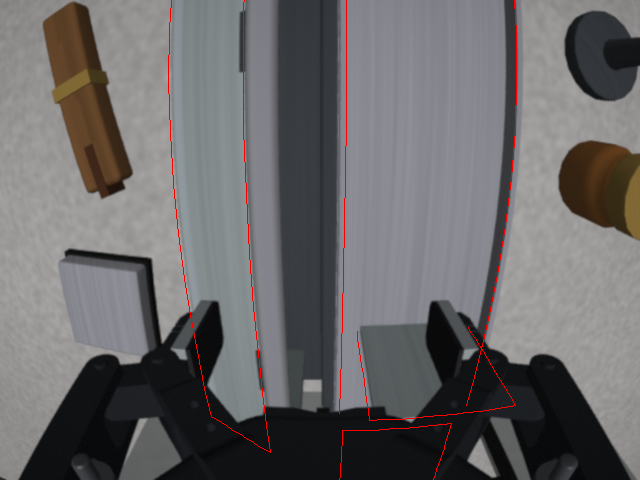

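View pics/scene10c.png

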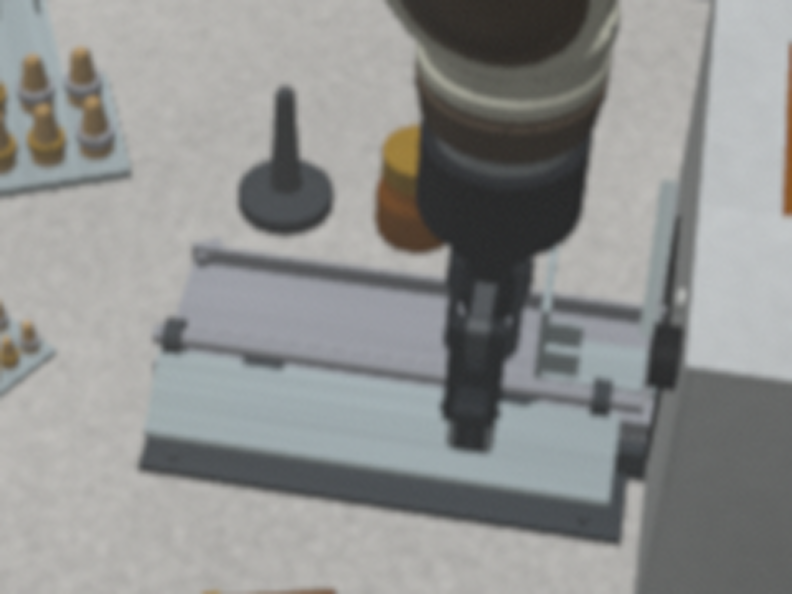

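>>> carry_out --pt "-0.3 0 -0.1 0 0 0 0" --pt "-0.5 0 0 0 0 0 0" --pt "-0.8 0 0 0 0 0 0" --pt "-1 0 0 0 0 0 0" --pt "-1 0 0 0 0 0 0"

```text
time: 11.52
ee_pos: [0.5439, 0.019, 0.1211]
tcp_rot: [0.43, -0.56, 0.432, 0.561]
force: [-0.5, -1.0, -0.1]
finger_gap: 0.0857
```

>>> carry_out --pt "-1 0 0 0 0 0 0" --pt "-1 0 0 0 0 0 0" --pt "-1 0 -1 0 0 0 0" --pt "-1 0 -1 0 0 0 0" --pt "0 0 -1 0 0 0 0"

```text
time: 11.93
ee_pos: [0.5609, -0.0395, 0.2051]
tcp_rot: [-0.431, 0.562, -0.43, -0.559]
force: [0.9, 0.6, 0.8]
finger_gap: 0.0858
```

>>> carry_out --pt "0 0 -1 0 0 0 0" --pt "0 0 -1 0 0 0 0" --pt "0 0 -1 0 0 0 0" --pt "0 0 -1 0 0 0 0" --pt "0 0 -1 0 0 0 0"

```text
time: 12.35
ee_pos: [0.5853, -0.1365, 0.2006]
tcp_rot: [0.431, -0.56, 0.432, 0.561]
force: [0.5, 0.1, 0.2]
finger_gap: 0.0856
```

```bash
python3 - <<'E'
from wr import *
from st import st
st();o=get_obs()
for n in("scene","wrist","top"): cv2.imwrite(f"pics/{n}11.png",capture(n)[:,:,::-1])
a=cv2.imread("pics/scene11.png")[150:330,240:480]
cv2.imwrite("pics/scene11c.png",cv2.resize(a,None,fx=3.3,fy=3.3,interpolation=cv2.INTER_CUBIC))
p=np.load("p.npy").copy(); p[3]=57
overlay(cv2.imread("pics/wrist11.png"),o,p,0,"pics/w11ov.png")
E
```

```text
t 12.35 feeder TCP [  46.8 -240.   200.6] F(feeder) [0.5 0.  0.2] gap 85.6
turn left deg (tool) [ 0.13  0.   -0.09] q [-0.23  0.2   0.25  1.62 -0.   -2.06]
```

View pics/w11ov.png

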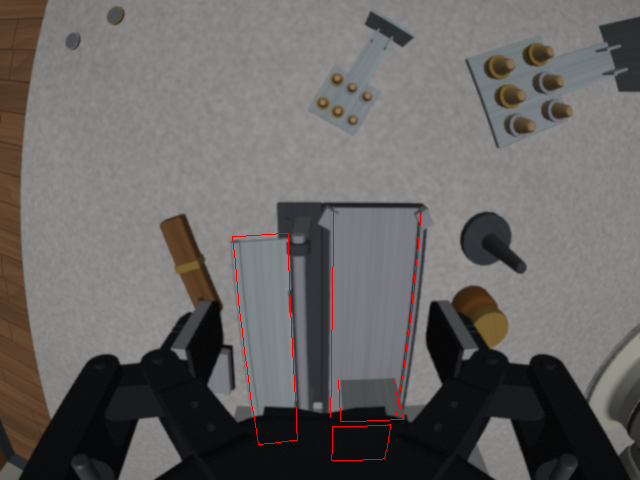

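View pics/scene11c.png

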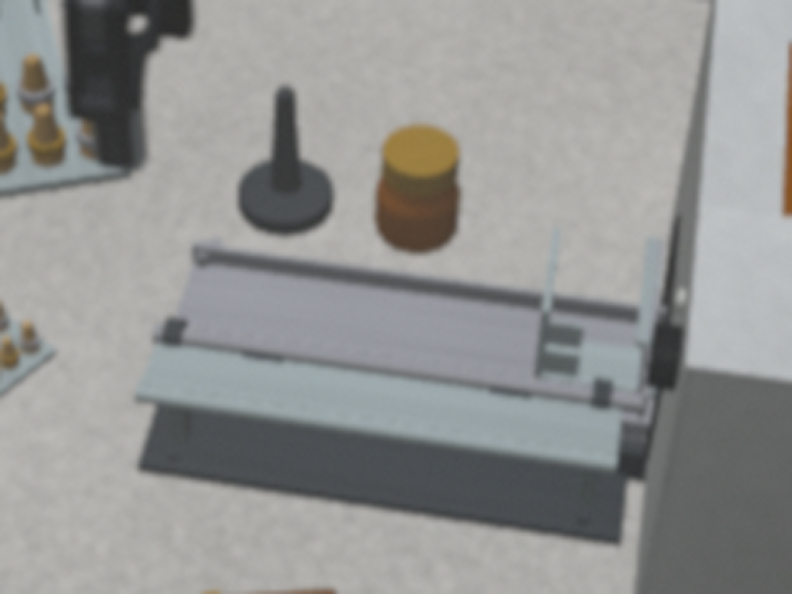

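View pics/top11.png

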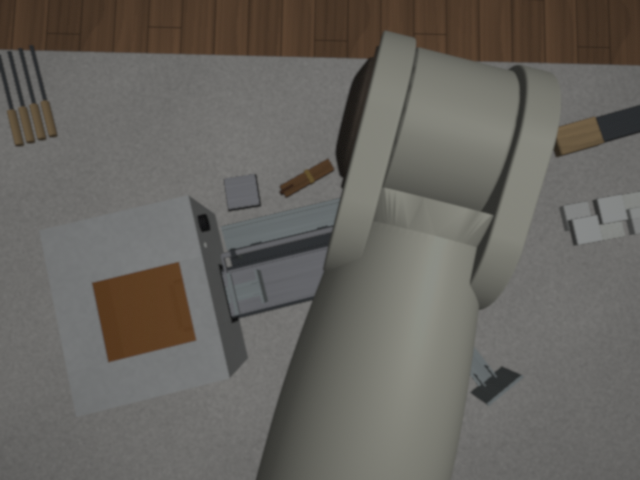

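The gate is shut: the strip and leaf are back where they started (leaf top at scene-crop (653,238)). Only the handle and tab (545,230–375) are outside, and the bystanders haven't moved. I'm handing the job in.

```bash
python3 -c "
from rig import workorder
print(workorder.sign_off())"
```

```text
the job is handed in; nothing more can be done
None
```

The rack is in the cabinet with the gate shut behind its plate, and I handed the job in at about 12.5 s of the 43 s allowed.

- **How it was done:** I used the middle-sized rack, the one in the chute. One finger pressed the thumb strip down with about 6 N, opening the gate to roughly 0.75–0.8 rad. The other finger pushed the tab about 130 mm along the chute. I then backed that finger off the tab with the strip still held, and lifted clear so the gate could drop.
- **Last checks:**
  - The rack's origin is at about feeder y = 57 mm, so the plate's rear edge is about 22 mm past the gate.
  - The strip and leaf are back in their shut positions.
  - Only the handle and tab show outside, with the rack flat and the jar, mandrel stand, clamp and block where they were.
  - The arm is clear, with wrist force near zero.
- **Uncertain points:** The camera fit left 2–3 mm of error. The vertical force read 2–4 N while pushing, somewhat under the 4–8 N given for holding the gate. The pictures during and after the push still showed the gate open until I let go.

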